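# Centre the jar on the scale's pan and take its weight

## Robot

A 6-joint arm with a two-finger parallel gripper is mounted at the origin on a cart in front of the work surface, level with it; the furniture and walls round the work are solid. World frame = base frame: x ahead of the robot, y to its left, z up, the work surface at z = 0. Lengths are in m, angles in degrees, forces in N, time in s.
With the tool pointing down it reaches from about 0.4 to 0.825 m from the base axis. Payload 7 kg.
Tool frame: the origin (TCP) lies midway between the tips of the shut fingers; the grasp point (between the pads) lies 19 mm behind it; z points along the fingers, y is the line along which they close (so a half turn about z gives the same grasp; the last joint's range is limited). The gripper opens to 88 mm and grips with 3 to 60 N. Pads are 19 mm wide; open, the fingers measure 130 mm over their backs; the gripper's body (78 mm by 193 mm) begins 47 mm behind the grasp point.
Start: joints at [90.59, 20.546, 0.682, 0, -70.136, -16.507], TCP at [0.185, 0.649, 0.227] pointing down, gripper open.
Joint ranges: [-176.03, 176.03], [-82.01, 121.73], [-58.28, 71.71], [-173.87, 95.51], [-174.79, -0.11], [-173.66, 173.66]. Speed limits (degrees/s): [136.94, 136.94, 172.46, 180, 180, 180].

## Interface

Orientations are given as [roll, pitch, yaw] about the fixed x, y, z axes, in that order (R = Rz(yaw) Ry(pitch) Rx(roll)).
In Python, from plant import r gives the robot as it stands. The module is installed in compiled form; this text tells all that it offers.
- The arm moves only by the tool play_rows, never from a script. Its argument "rows" is a list of rows, each an object with "slide": the shift along the tool's x, y, z as a fraction of full scale, a list of three; "delta_rot": the turn, a rotation vector about the tool's x, y, z as a fraction of full scale, a list of three; "fingers": the opening, from -1 (shut) to 1 (fully open). In form: [{"slide": [x, y, z], "delta_rot": [rx, ry, rz], "fingers": fingers}, ...]. A call has 1 to 8 rows; each row shifts and turns the commanded pose from where the row before left it, along the tool's axes as they then stand; what a row does not reach is not made up. Full scale, the value 1, is 0.15 m for a shift and 0.08 rad for a turn. A row lasts 1/8 s, in which the tool goes at most 62.5 mm and 10.7 degrees, less where a joint would pass 70% of its speed; a pose out of reach is approached as far as the arm can. A call with a number of a shift or a turn outside -1 to 1 is refused whole. A call with a gripper value outside its range is refused whole. The fingers move at their own pace and stop on an object; "squeeze" is the grip in N (left out, the last holds). Time passes only in rows, so rows that do not move let the fingers close. It gives the time, the measured TCP pose, the force, the opening and the grip force at its end, in the units of the state.
- r.get_state(): the state, without advancing time (a new reading comes with each control period).
- r.capture(name): name is "scene" or "top"; returns a dict with "image" (420x560x3 uint8, blue, green, red), "fx", "fy", "cx", "cy" (pixels), "R" (3x3) and "t" (3): a world point X has camera coordinates R X + t. Camera axes: x right, y down, z forward; pixel columns grow to the right and rows downward; lengths in m; the calibration is good to about 2 mm. A picture is of the moment at which its call begins. There is no depth.
- r.close_job(): hands the job in; it is judged then, once.
The state is a dict: "time_s": time; "joints": joint angles; "qd": joint speeds; "joint_torque": joint torques, N m; "tcp_pos": TCP position; "eef_rot": TCP orientation; "contact_force": force on the tool from outside, world axes, zero at the start; "moment": the same for the moment, N m; "gripper_width": finger opening in m; "gripper_force": force on a finger pad.
Only numpy, scipy, OpenCV 4.12 (cv2) and the standard library are available. Lean on these libraries where they do the work, as an engineer would, in place of code of your own. Each camera call takes 0.05 s, during which the arm holds its last target. There are 200 camera calls.

## Task

The jar on the small round pan of the bench scale stands off-centre and hangs over the edge. Without gripping or lifting it, nudge it with light fingertip taps, low on its side so that it does not tip, until it stands upright in the middle of the pan with an even margin of pan showing all round, and take the fingers off it; only then press the scale's key fully down and let it go. Leave everything else on the table where it is.

Things in the scene. Friction and masses are not known exactly. Their poses are not given: they have to be found in the camera images.
- jar: The jar to be centred: upright screw-lid jar, pale contents, silver lid, 69 mm across (straight side of 34 mm radius up to 76 mm), 99 mm tall, 0.14 to 0.28 kg. Origin: centre of its underside; z up along its axis. It slides on the steel pan (friction 0.3 to 0.5): a slow push of 1 to 2 N moves it, and it stops with the push. It starts 16 to 27 mm off the pan's centre, in any direction
- jar_mid (a point): A point on that jar's axis, half-way up (49.5 mm above its underside). Pushed on its side at or below this height the jar slides; pushed near the lid it may tip. A push of more than 15 N is too hard
- scale: The bench scale, fixed to the table: white housing 240 x 160 mm, its top 38 mm above the table, on four feet. Origin: on the table under the pan's centre. Its x axis points from the key and display end to the other end (the housing reaches from -155 to +85 mm in x, +-80 mm in y), z up
- pan_centre (a point): Centre of the top face of the scale's round steel pan, 52 mm above the table. The pan is a flat disc without a rim, 84 mm across, 6 mm thick, that does not move; centred on it, the jar leaves an even margin of 7.5 mm
- weigh_key (a joint): Travel of the scale's only key, m: 0 = up, 0.004 = fully down. It springs back when let go; fully down takes 3 N
- weigh_key_top (a point): Centre of the top of the scale's key, a round black push button 22 mm across, 58 mm above the table when up, in a grey collar 38 mm across and 50 mm above the table, 128 mm from the pan's centre towards the scale's -x end, beyond the flat display; pressed straight down
- jar_left: Bystander: jar of red contents with a yellow lid, 70 mm across, 99 mm tall, on the table beside the scale's +y side; origin under its centre
- jar_right: Bystander: a second such jar, 70 mm across, 99 mm tall, on the table beside the scale's -y side; origin under its centre
- lid_left: Bystander: loose yellow jar lid, 69 mm across, 14 mm high, at the left; origin under its centre
- lid_front: Bystander: loose yellow jar lid, 69 mm across, 14 mm high, front left; origin under its centre
- stamp: Bystander: wooden-handled stamp standing up, 26 x 48 x 92 mm, front right; origin under its centre
- sachet_back: Bystander: small white sachet, 30 x 44 x 7 mm, behind the scale; origin under its centre
- sachet_right: Bystander: small white sachet, 30 x 44 x 7 mm, at the right; origin under its centre
Things that resemble listed ones, but are neither listed nor needed, are in the scene too. Leave any orange look-alike of the jar alone.

How it is judged:
By the outcome, as a careful person would: the job done as asked, in the order asked, and still so for the second after the job is handed in, with the robot touching nothing.
It also fails if it takes over 54 s, if anything falls off the work surface, if the arm or the gripper's body presses on something with over 40 N, if the wrist force passes 120 N, or if a joint passes its speed limit or range.

## Working session

There is one attempt and no reset: what is moved stays moved. The work goes in short steps, Python scripts to look and compute and a tool call to move; the robot and the scene stay as the last step left them, time stands still between calls to the robot, and variables do not carry over. Pictures are saved under pics/ and viewed, at most 10 in all, crops included, and the job is handed in when it is done.

Besides the shell and the picture viewer there is one more tool, called after "Request:" as name(argument=value, ...), one argument or row to a line, values as JSON. play_rows: Moves the arm, as the interface text tells. Shift numbers are shares of 0.15 m and turn numbers shares of 0.08 rad, none past 1 either way. Its arguments: {"type":"object","properties":{"rows":{"type":"array"},"squeeze":{"type":"number"}},"required":["rows"]}

```bash
mkdir -p pics; python3 - <<'E'
from plant import r
import cv2,pickle
for n in("scene","top"):
    c=r.capture(n); cv2.imwrite(f"pics/{n}0.png",c["image"]); pickle.dump(c,open(f"{n}0.pkl","wb"))
    print(n,c["fx"],c["fy"],c["cx"],c["cy"],c["R"],c["t"])
print(r.get_state())
E
```

```text
scene 385.9235857681986 385.9235857681986 283.0977440125119 208.72596808829115 [[ 0.76793276 -0.64030561 -0.0169707 ]
 [-0.33228754 -0.37558935 -0.86516914]
 [ 0.54759863  0.67003088 -0.50119294]] [-0.42832198  0.27382578  0.93621394]
top 545.9507937548567 545.9507937548567 281.75565374883524 212.86283276736572 [[ 0.0046004  -0.99990271 -0.01316808]
 [-0.98315889 -0.00211678 -0.18274055]
 [ 0.18269489  0.013787   -0.98307299]] [-0.00921773  0.587013    1.7906459 ]
{'time_s': 0.1, 'joints': array([ 9.05893889e+01,  2.05867541e+01,  6.39640128e-01, -1.72135449e-02,
       -7.01361850e+01, -1.65064341e+01]), 'qd': array([-0.0028664 , -0.07480061,  0.04842463,  0.03867368,  0.04424393,
       -0.04420333]), 'joint_torque': array([-1.32570232e-03, -5.84166098e+01,  2.93749076e+01,  7.01548263e+00,
        1.01277253e-02, -4.92106869e-05]), 'tcp_pos': array([0.18503011, 0.6486938 , 0.22572923]), 'eef_rot': array([ 1.79915536e+02, -8.15336684e-03, -1.59228999e+01]), 'contact_force': array([-1.00503506,  0.2072066 , -0.7605288 ]), 'moment': array([-0.0547953 , -0.01113704, -0.05429224]), 'gripper_force': 0.0, 'gripper_width': 0.08787220683799067}
```

View pics/scene0.png

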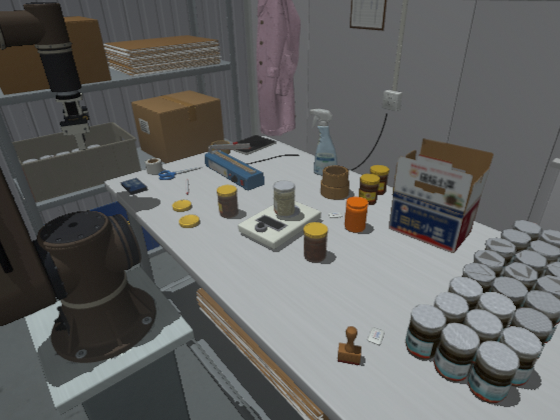

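View pics/top0.png

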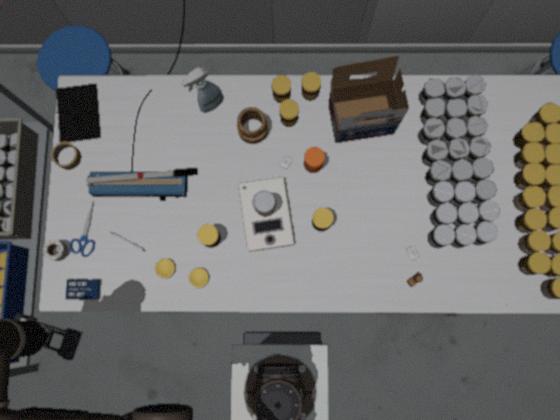

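The scene view shows the scale at about (281,221), with its jar at (284,200) and its key at (261,227). In the top view the jar lid is at (264,202), the key at (269,240) and the housing corners at roughly (240,183), (284,178), (293,244) and (248,250). Next I'll zoom in.

```bash
python3 - <<'E'
import cv2,pickle
for n,(a,b,x,y),k in(("scene",(235,325,177,249),8),("top",(232,304,174,256),7)):
    im=pickle.load(open(n+"0.pkl","rb"))["image"][x:y,a:b]
    im=cv2.resize(im,None,fx=k,fy=k,interpolation=cv2.INTER_CUBIC)
    for i in range(0,b-a,10): cv2.putText(im,str(a+i),(i*k,10),0,.35,(0,0,255),1); cv2.line(im,(i*k,12),(i*k,18),(0,0,255),1)
    for i in range(0,y-x,10): cv2.putText(im,str(x+i),(0,i*k+4),0,.35,(0,0,255),1)
    cv2.imwrite(f"pics/{n}0c.png",im)
E
```

```text
(no output)
```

View pics/scene0c.png

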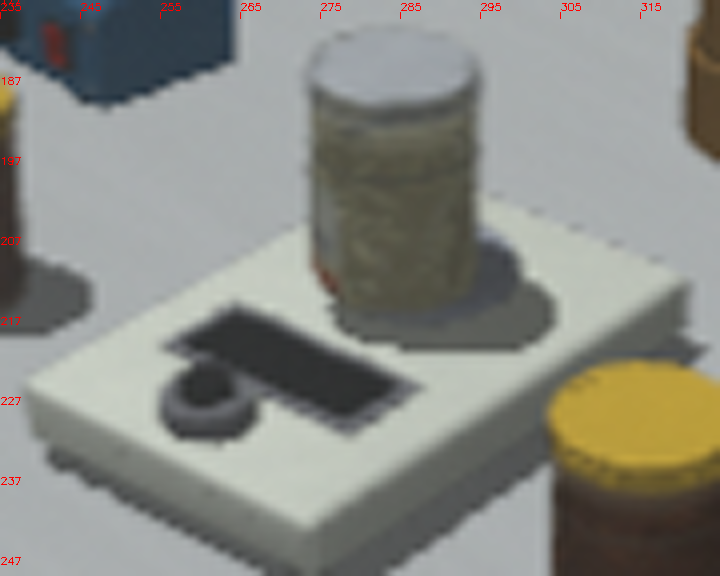

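View pics/top0c.png

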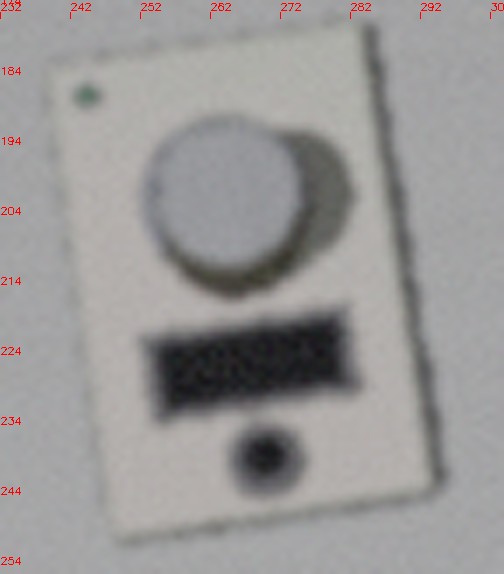

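The scene crop shows three top corners of the housing, at crop points (25,385), (308,528) and (690,288), with the lid centre near (393,67). The top crop shows all four corners and the lid centre near (223,191). I'll fit the poses from these.

```bash
cat > h.py <<'E'
import numpy as np,cv2,pickle
from scipy.optimize import least_squares
def proj(c,X):
    p=np.atleast_2d(X)@c["R"].T+c["t"]; return p[:,:2]/p[:,2:]*c["fx"]+[c["cx"],c["cy"]]
def back(c,uv,z):
    d=c["R"].T@np.array([(uv[0]-c["cx"])/c["fx"],(uv[1]-c["cy"])/c["fy"],1]); o=-c["R"].T@c["t"]
    return o+d*(z-o[2])/d[2]
def world(s,P):
    P=np.atleast_2d(P); a,b=np.cos(s[2]),np.sin(s[2])
    return np.c_[s[0]+a*P[:,0]-b*P[:,1],s[1]+b*P[:,0]+a*P[:,1],P[:,2]]
def fit(cs,Ps,uvs,x0=(.55,0,.14)):
    return least_squares(lambda s:np.concatenate([(proj(c,world(s,P))-uv).ravel() for c,P,uv in zip(cs,Ps,uvs)]),x0)
def uncrop(p,k,o): return (np.array(p,float)+.5)/k-.5+np.array(o)
def circ(x,y,z,r,n=72):
    t=np.linspace(0,2*np.pi,n); return np.c_[x+r*np.cos(t),y+r*np.sin(t),np.full(n,z)]
E
python3 - <<'E'
from h import *
S,T=[pickle.load(open(n+"0.pkl","rb")) for n in("scene","top")]
A,B,C,D,K,O=[-.155,.08,.038],[-.155,-.08,.038],[.085,-.08,.038],[.085,.08,.038],[-.128,0,.058],[-.128,0,.050]
us=uncrop([[25,385],[308,528],[690,288],[210,382]],8,(235,177)); Ps=np.array([A,B,C,K])
ut=uncrop([[120,543],[440,490],[365,25],[50,62],[265,454]],7,(232,174)); Pt=np.array([A,B,C,D,K])
for n,a in(("S",([S],[Ps],[us])),("T",([T],[Pt],[ut])),("ST",([S,T],[Ps,Pt],[us,ut]))):
    f=fit(*a); print(n,f.x,np.round(f.fun,1))
s=f.x
for n,c,uv in(("S",S,uncrop((393,67),8,(235,177))),("T",T,uncrop((223,191.5),7,(232,174)))):
    print(n,"jar lid centre",back(c,uv,.151))
    s1=fit([c],[Ps if n=="S" else Pt],[us if n=="S" else ut]).x
    print("offset vs own-cam pan",back(c,uv,.151)[:2]-s1[:2])
for n,m in((S,"bystL"),):
    pass
for nm,uv in(("left",(208,235)),("right",(322.5,218)),("orange",(315,157))): print(nm,back(T,uv,.099))
j=np.mean([back(S,uncrop((393,67),8,(235,177)),.151),back(T,uncrop((223,191.5),7,(232,174)),.151)],0)
ims=[]
for c,(a,b,x,y),k in((S,(235,325,177,249),6),(T,(232,304,174,256),6)):
    im=cv2.resize(c["image"][x:y,a:b],None,fx=k,fy=k,interpolation=cv2.INTER_CUBIC)
    def dr(X,col): cv2.polylines(im,[np.int32((proj(c,X)-[a,x]+.5)*k-.5)],False,col,1)
    dr(world(s,[A,B,C,D,A]),(0,0,255)); dr(circ(*s[:2],.052,.042),(255,0,0))
    dr(circ(*world(s,K)[0,:2],.058,.011),(0,255,255)); dr(circ(*world(s,K)[0,:2],.05,.019),(0,255,255))
    dr(circ(*j[:2],.151,.0345),(0,255,0)); dr(circ(*j[:2],.052,.034),(0,255,0))
    ims.append(cv2.copyMakeBorder(im,0,500-im.shape[0],0,0,cv2.BORDER_CONSTANT))
im=np.hstack(ims); print(im.shape); cv2.imwrite("pics/ov0.png",cv2.resize(im,(800,int(im.shape[0]*800/im.shape[1]))))
E
```

```text
S [0.61888881 0.04985482 0.14986006] [-0.9 -0.2  0.4  0.6  1.1 -1.  -0.6  0. ]
T [0.62396932 0.05134213 0.15357461] [-0.9  0.   0.4  0.5  0.4 -1.4 -0.4  0.2  0.5  0.5]
ST [0.62215379 0.05141634 0.15048564] [-0.3 -0.8  0.9 -0.1  1.5 -1.5 -0.  -0.5 -1.1  0.5  0.2  1.1  0.5 -0.8
 -0.4  0.6  0.4  1.1]
S jar lid centre [0.60355656 0.04800371 0.151     ]
offset vs own-cam pan [-0.01533225 -0.00185111]
T jar lid centre [0.60789065 0.05047409 0.151     ]
offset vs own-cam pan [-0.01607866 -0.00086805]
left [0.50439436 0.23346634 0.099     ]
right [ 0.56180247 -0.14183735  0.099     ]
orange [ 0.76961788 -0.11856534  0.099     ]
(500, 972, 3)
```

View pics/ov0.png

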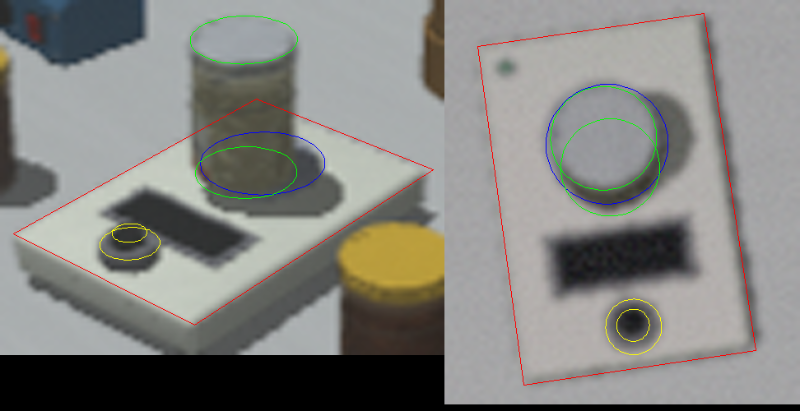

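The overlay puts the scale at about (0.622, 0.051) with yaw near 8.7°. The jar is about 16 mm off centre, almost straight towards the robot. The fit is good to about 1 px, so I'll refine it with edge fits later. For now I'll shut the fingers and bring the tool round.

Request:
play_rows(
  rows=[
    {"slide":[0,0,0],"delta_rot":[0,0,-0.87],"fingers":-1},
    {"slide":[0,0,0],"delta_rot":[0,0,-0.87],"fingers":-1},
    {"slide":[0,0,0],"delta_rot":[0,0,-0.87],"fingers":-1},
    {"slide":[0,0,0],"delta_rot":[0,0,-0.87],"fingers":-1},
  ],
  squeeze=5,
)

```text
time_s: 0.6
tcp_pos: [0.185, 0.6488, 0.226]
eef_rot: [179.9, 0.0, 0.2]
contact_force: [0.2, -0.3, -0.8]
gripper_width: 0.0535
gripper_force: 0.0
```

Request:
play_rows(
  rows=[
    {"slide":[0.146,0.307,0],"delta_rot":[0,0,0],"fingers":-1},
    {"slide":[0.146,0.307,0],"delta_rot":[0,0,0],"fingers":-1},
    {"slide":[0.146,0.307,0],"delta_rot":[0,0,0],"fingers":-1},
    {"slide":[0.146,0.307,0],"delta_rot":[0,0,0],"fingers":-1},
    {"slide":[0.146,0.307,0],"delta_rot":[0,0,0],"fingers":-1},
    {"slide":[0.146,0.307,0],"delta_rot":[0,0,0],"fingers":-1},
    {"slide":[0.146,0.307,0],"delta_rot":[0,0,0],"fingers":-1},
    {"slide":[0.146,0.307,0],"delta_rot":[0,0,0],"fingers":-1},
  ],
)

```text
time_s: 1.6
tcp_pos: [0.3608, 0.2791, 0.2265]
eef_rot: [180.0, 0.0, 0.1]
contact_force: [0.5, 0.0, 1.4]
gripper_width: 0.0002
gripper_force: 0.0
```

```bash
cat > ef.py <<'E'
from h import *
from scipy.ndimage import map_coordinates
def edges(c,X,w=2.5,col=None,sgn=0):
    """for curve points X (world, ordered): signed normal offset (px) of strongest edge near each, and strength"""
    p=proj(c,X); t=np.gradient(p,axis=0); t/=np.linalg.norm(t,axis=1)[:,None]; n=np.c_[t[:,1],-t[:,0]]
    s=np.arange(-w,w+.01,.1); q=p[:,None]+s[None,:,None]*n[:,None]
    g=cv2.GaussianBlur(c["image"].astype(float).mean(2) if col is None else c["image"][:,:,col].astype(float),(0,0),.6)
    v=map_coordinates(g,[q[...,1],q[...,0]],order=3); d=np.gradient(v,.1,axis=1)
    a=np.abs(d) if sgn==0 else np.maximum(sgn*d,0)
    i=a.argmax(1); ok=(i>1)&(i<len(s)-2)
    return p,n,s[i],a.max(1),ok
def seg(a,b,n=40,m=.12):
    f=np.linspace(m,1-m,n)[:,None]; return (1-f)*np.array(a)+f*np.array(b)
def refine(c,curves,x0,it=6,w=2.5,thr=8):
    """curves(x)-> list of point arrays; robust normal-offset fit"""
    x=np.array(x0,float)
    for _ in range(it):
        E=[edges(c,X,w) for X in curves(x)]
        tg=[(p+n*o[:,None],n,(ok&(a>thr))) for p,n,o,a,ok in E]
        def res(y): return np.concatenate([(((proj(c,X)-q)*n).sum(1))*m for X,(q,n,m) in zip(curves(y),tg)])
        f=least_squares(res,x,loss="soft_l1",f_scale=.3); x=f.x
    st=[(int(m.sum()),round(float(np.median(((proj(c,X)-q)*n).sum(1)[m])) if m.any() else 9,2)) for X,(q,n,m) in zip(curves(x),tg)]
    return x,st
H=[[-.155,.08,.038],[-.155,-.08,.038],[.085,-.08,.038],[.085,.08,.038]]
def house(k=(0,1,2,3),key=True):
    def f(s):
        L=[world(s,seg(H[i],H[(i+1)%4])) for i in k]
        if key:
            kx=world(s,[[-.128,0,0]])[0]; L.append(circ(*kx[:2],.050,.019))
        return L
    return f
E
python3 - <<'E'
from ef import *
S,T=[pickle.load(open(n+"0.pkl","rb")) for n in("scene","top")]
for w in(2.5,1.8):
  print("T house",refine(T,house(),(.623,.051,.151),w=w))
  print("T key",refine(T,lambda s:house((),True)((*s,.15)),(.623,.051),w=w))
  print("T lid",refine(T,lambda s:[circ(*s,.151,.0345)],(.608,.050),w=w))
  print("S house",refine(S,house((0,1)),(.620,.051,.151),w=w))
  print("S key",refine(S,lambda s:house((),True)((*s,.15)),(.620,.050),w=w))
  print("S lid",refine(S,lambda s:[circ(*s,.151,.0345)],(.604,.048),w=w))
E
```

```text
T house (array([0.62446302, 0.05531691, 0.17523214]), [(35, -0.87), (40, -0.39), (23, -1.52), (25, -1.0), (69, -0.61)])
T key (array([0.62209624, 0.05149398]), [(72, -0.7)])
T lid (array([0.60875411, 0.05150793]), [(70, 0.51)])
S house (array([0.61928135, 0.05313394, 0.16754399]), [(35, -0.0), (40, -0.1), (62, 1.0)])
S key (array([0.61283286, 0.04043885]), [(60, -0.02)])
S lid (array([0.60516246, 0.0505839 ]), [(57, 0.1)])
T house (array([0.62585145, 0.05610647, 0.1770404 ]), [(38, -0.4), (38, -0.3), (4, -1.6), (17, -1.01), (58, -0.55)])
T key (array([0.62403331, 0.05225175]), [(64, -0.61)])
T lid (array([0.60918235, 0.05129375]), [(68, 0.5)])
S house (array([0.61966334, 0.05334967, 0.16007882]), [(40, 0.1), (40, -0.09), (46, 0.6)])
S key (array([0.62594795, 0.05396364]), [(55, -0.1)])
S lid (array([0.60525349, 0.05067083]), [(55, 0.1)])
```

Request:
play_rows(
  rows=[
    {"slide":[0.12,0.305,0],"delta_rot":[0,0,0],"fingers":-1},
    {"slide":[0.12,0.305,0],"delta_rot":[0,0,0],"fingers":-1},
    {"slide":[0.12,0.305,0],"delta_rot":[0,0,0],"fingers":-1},
    {"slide":[0.12,0.305,0],"delta_rot":[0,0,0],"fingers":-1},
    {"slide":[0.12,0.305,0],"delta_rot":[0,0,0],"fingers":-1},
  ],
)

```text
time_s: 2.22
tcp_pos: [0.4509, 0.0505, 0.2266]
eef_rot: [-180.0, -0.0, 0.0]
contact_force: [0.7, 0.7, 0.1]
gripper_width: 0.0008
gripper_force: 0.0
```

Each camera is consistent with itself: the jar is about 15–16 mm short in x and within 1–2 mm in y. Next I'll tilt the tool so that the tip leads and the gripper body stays clear of the lid.

Request:
play_rows(
  rows=[
    {"slide":[0,0,0],"delta_rot":[0,0.955,0],"fingers":-1},
    {"slide":[0,0,0],"delta_rot":[0,0.955,0],"fingers":-1},
    {"slide":[0,0,0],"delta_rot":[0,0.955,0],"fingers":-1},
    {"slide":[0,0,0],"delta_rot":[0,0.955,0],"fingers":-1},
    {"slide":[0,0,0],"delta_rot":[0,0.955,0],"fingers":-1},
    {"slide":[0,0,0],"delta_rot":[0,0.955,0],"fingers":-1},
    {"slide":[0,0,0],"delta_rot":[0,0.955,0],"fingers":-1},
    {"slide":[0,0,0],"delta_rot":[0,0.955,0],"fingers":-1},
  ],
)

```text
time_s: 3.22
tcp_pos: [0.467, 0.0523, 0.2606]
eef_rot: [-179.6, -32.5, 0.0]
contact_force: [0.3, -0.2, 0.4]
gripper_width: 0.0005
gripper_force: 0.0
```

Request:
play_rows(
  rows=[
    {"slide":[-0.016,0.003,0.267],"delta_rot":[0,0,0],"fingers":-1},
    {"slide":[-0.016,0.003,0.267],"delta_rot":[0,0,0],"fingers":-1},
    {"slide":[-0.016,0.003,0.267],"delta_rot":[0,0,0],"fingers":-1},
    {"slide":[-0.016,0.003,0.267],"delta_rot":[0,0,0],"fingers":-1},
    {"slide":[0,0,0],"delta_rot":[0,0,0],"fingers":-1},
  ],
)

```text
time_s: 3.85
tcp_pos: [0.5631, 0.0479, 0.1601]
eef_rot: [-179.1, -27.6, 0.0]
contact_force: [-0.7, -0.3, -0.3]
gripper_width: 0.0008
gripper_force: 0.0
```

```bash
python3 - <<'E'
from plant import r
s=r.get_state(); print(s["joints"].round(1),s["qd"].round(2),s["tcp_pos"].round(4),s["eef_rot"].round(2))
E
```

```text
[ 22.3  -0.8 -58.2  55.7 -11.3  15. ] [ 2.02 -3.62 -0.29 -3.51 -2.69  1.52] [0.5631 0.0479 0.1601] [-1.7912e+02 -2.7640e+01  3.0000e-02]
```

Joint 3 is at its limit, so a 35° lean is out of reach here. A lean of about 22° with the tip at z ≈ 0.084 still clears the lid and touches 34 mm above the pan. I'll back off and set that up.

Request:
play_rows(
  rows=[
    {"slide":[-0.07,-0.009,-0.032],"delta_rot":[0,-0.6,0],"fingers":-1},
    {"slide":[-0.07,-0.009,-0.032],"delta_rot":[0,-0.6,0],"fingers":-1},
    {"slide":[0,0,0],"delta_rot":[0,0,0],"fingers":-1},
  ],
)

```text
time_s: 4.22
tcp_pos: [0.5439, 0.0516, 0.1647]
eef_rot: [-179.1, -23.1, 0.1]
contact_force: [0.2, 0.4, 0.8]
gripper_width: 0.0009
gripper_force: 0.0
```

Request:
play_rows(
  rows=[
    {"slide":[-0.086,0,0.157],"delta_rot":[0,0,0],"fingers":-1},
    {"slide":[-0.086,0,0.157],"delta_rot":[0,0,0],"fingers":-1},
    {"slide":[-0.086,0,0.157],"delta_rot":[0,0,0],"fingers":-1},
    {"slide":[0,0,0],"delta_rot":[0,0,0],"fingers":-1},
  ],
)

```text
time_s: 4.72
tcp_pos: [0.5421, 0.0488, 0.0972]
eef_rot: [-178.9, -21.3, 0.1]
contact_force: [-0.4, 0.1, 1.1]
gripper_width: 0.0006
gripper_force: 0.0
```

```bash
python3 - <<'E'
from plant import r
s=r.get_state(); print(s["joints"].round(1),s["tcp_pos"].round(4),s["eef_rot"].round(2),s["contact_force"].round(2))
E
```

```text
[ 24.4   4.7 -58.3  47.3 -10.3  20.4] [0.5421 0.0488 0.0972] [-1.7888e+02 -2.1290e+01  1.2000e-01] [-0.4   0.08  1.08]
```

Request:
play_rows(
  rows=[
    {"slide":[0.018,-0.007,0.049],"delta_rot":[0,-0.36,0],"fingers":-1},
    {"slide":[0.018,-0.007,0.049],"delta_rot":[0,-0.36,0],"fingers":-1},
    {"slide":[0,0,0],"delta_rot":[0,0,0],"fingers":-1},
  ],
)

```text
time_s: 5.1
tcp_pos: [0.5528, 0.0529, 0.0864]
eef_rot: [-178.8, -18.1, 0.2]
contact_force: [0.4, 0.1, 0.3]
gripper_width: 0.0004
gripper_force: 0.0
```

```bash
python3 - <<'E'
from plant import r
s=r.get_state(); print(s["joints"].round(1),s["tcp_pos"].round(4),s["eef_rot"].round(2),s["contact_force"].round(2))
E
```

```text
[ 28.9   8.2 -50.   26.6 -17.   37. ] [0.5528 0.0529 0.0864] [-178.83  -18.09    0.24] [0.38 0.1  0.3 ]
```

Request:
play_rows(
  rows=[
    {"slide":[0.0147,0.0015,0.0065],"delta_rot":[0,0,0],"fingers":-1},
    {"slide":[0.0147,0.0015,0.0065],"delta_rot":[0,0,0],"fingers":-1},
    {"slide":[0.0147,0.0015,0.0065],"delta_rot":[0,0,0],"fingers":-1},
    {"slide":[0.0147,0.0015,0.0065],"delta_rot":[0,0,0],"fingers":-1},
    {"slide":[0.0147,0.0015,0.0065],"delta_rot":[0,0,0],"fingers":-1},
    {"slide":[0.0147,0.0015,0.0065],"delta_rot":[0,0,0],"fingers":-1},
    {"slide":[0.0147,0.0015,0.0065],"delta_rot":[0,0,0],"fingers":-1},
    {"slide":[0,0,0],"delta_rot":[0,0,0],"fingers":-1},
  ],
)

```text
time_s: 6.1
tcp_pos: [0.57, 0.0509, 0.0848]
eef_rot: [-178.8, -18.1, 0.2]
contact_force: [0.5, 0.1, -1.0]
gripper_width: 0.0007
gripper_force: 0.0
```

```bash
cat > look.py <<'E'
import sys
from plant import r
from ef import *
n=sys.argv[1]
s=r.get_state(); print(s["joints"].round(1),s["tcp_pos"].round(4),s["eef_rot"].round(2),s["contact_force"].round(2))
ims=[]
for c,(a,b,x,y),k in((r.capture("scene"),(235,325,175,249),6),(r.capture("top"),(232,304,174,248),6)):
    pickle.dump(c,open(f"{['scene','top'][len(ims)]}{n}.pkl","wb"))
    im=cv2.resize(c["image"][x:y,a:b],None,fx=k,fy=k,interpolation=cv2.INTER_CUBIC)
    ims.append(im)
im=np.hstack(ims); im=cv2.resize(im,(800,int(im.shape[0]*800/im.shape[1]))); cv2.imwrite(f"pics/l{n}.png",im)
E
python3 look.py 1
```

```text
[ 27.9   9.8 -47.7  25.1 -17.3  39.5] [0.57   0.0509 0.0848] [-178.84  -18.11    0.22] [ 0.53  0.05 -1.  ]
```

View pics/l1.png

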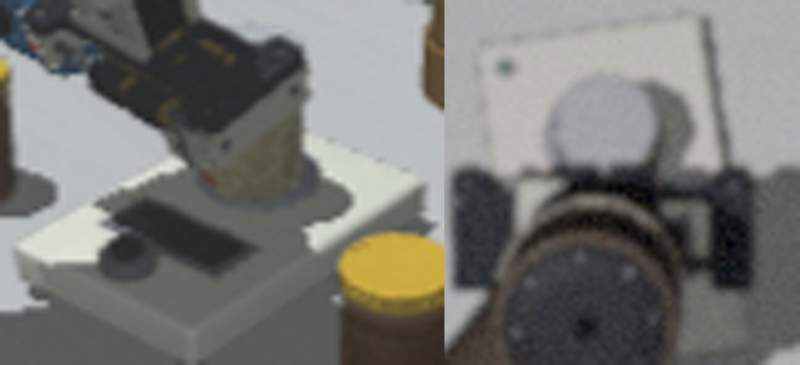

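The jar has slid. In the top picture its lid's upper edge went from about row 85 to row 72, and in the scene picture the pan now shows at the jar's front and right. I'll measure the shift and the offset from the pan.

```bash
python3 - <<'E'
from ef import *
L=lambda n:pickle.load(open(n+".pkl","rb"))
def arc(x,y,z,r,a,b,n=50):
    t=np.radians(np.linspace(a,b,n)); return np.c_[x+r*np.cos(t),y+r*np.sin(t),np.full(n,z)]
for k,x0 in(("0",(.609,.051)),("1",(.617,.051))):
    T=L("top"+k)
    for w in(2,3): print(k,refine(T,lambda s:[arc(*s,.151,.0345,-75,75)],x0,w=w,thr=5))
# scene: pan visible front/right rim & jar base; scan intensity along rows/cols in scene1
S=L("scene1")["image"]
g=cv2.resize(S[205:222,270:306],None,fx=20,fy=20,interpolation=cv2.INTER_CUBIC)
g=cv2.convertScaleAbs(g,alpha=1.6,beta=0)
for i in range(0,36,5): cv2.putText(g,str(270+i),(i*20,8),0,.35,(0,0,255),1)
for i in range(0,17,5): cv2.putText(g,str(205+i),(0,i*20+8),0,.35,(0,0,255),1)
cv2.imwrite("pics/z1.png",g)
E
```

```text
0 (array([0.61091849, 0.05111586]), [(48, 0.0)])
0 (array([0.61099294, 0.05095363]), [(50, 0.01)])
1 (array([0.61503335, 0.04983613]), [(49, -0.01)])
1 (array([0.61518223, 0.04950297]), [(47, -0.02)])
```

View pics/z1.png

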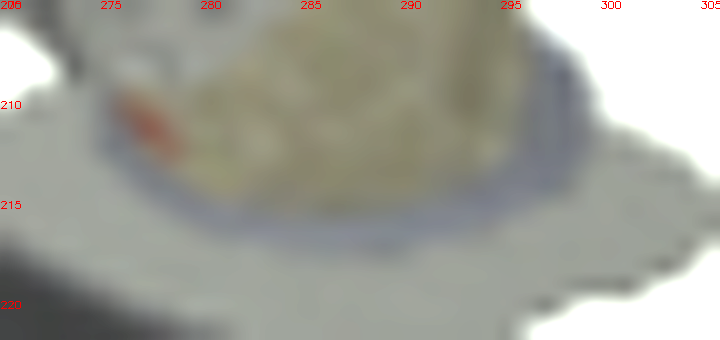

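The zoom shows the bluish pan band round the jar's base, from (105,140) through (310,250) to (590,120). It is wide on the right and narrow on the left and front. I'll fit both circles in this one view.

```bash
cat > ring.py <<'E'
from ef import *
def fitc(c,pts,z,r,x0=(.62,.05)):
    def res(s):
        q=proj(c,circ(*s,z,r,720)); return [np.linalg.norm(q-p,axis=1).min() for p in pts]
    # signed via back-projection: distance to centre - r
    B=np.array([back(c,p,z)[:2] for p in pts])
    f=least_squares(lambda s:np.linalg.norm(B-s,axis=1)-r,x0,loss="soft_l1",f_scale=.001); return f.x,(f.fun*0+np.linalg.norm(B-f.x,axis=1)-r)*1e3
E
python3 - <<'E'
from ring import *
S=pickle.load(open("scene1.pkl","rb"))
pan=uncrop([(105,140),(150,190),(200,220),(250,240),(310,250),(380,252),(440,240),(500,225),(560,195)],20,(270,205))
pr=uncrop([(590,120),(570,60)],20,(270,205))
jar=uncrop([(180,165),(230,195),(310,215),(400,207),(470,188),(515,155)],20,(270,205))
p,e=fitc(S,pan,.046,.042); print("pan",p,e.round(1))
q,e=fitc(S,jar,.052,.034); print("jar",q,e.round(1))
print("right rim resid",[round((np.linalg.norm(back(S,u,.052)[:2]-p)-.042)*1e3,1) for u in pr])
print("jar-pan",q-p,"cam",-S["R"].T@S["t"])
E
```

```text
pan [0.62376831 0.05553321] [ 0.5 -1.1 -0.8  0.4  0.6  0.9 -0.5 -0.2 -0.1]
jar [0.61822916 0.05258429] [-1.4 -0.1  1.4  0.1  0.1 -1.2]
right rim resid [np.float64(-1.8), np.float64(-5.1)]
jar-pan [-0.00553915 -0.00294892] cam [-0.0927581  -0.79870317  0.69886051]
```

```bash
python3 - <<'E'
from ring import *
from plant import r
L=lambda n:pickle.load(open(n+".pkl","rb"))
T0,T1=L("top0"),L("top1")
ims=[r.capture("top")["image"].astype(float) for _ in range(4)]+[T1["image"].astype(float)]
T1["image"]=np.clip(np.mean(ims,0),0,255).astype(np.uint8); pickle.dump(T1,open("top1.pkl","wb"))
up=lambda c:cv2.GaussianBlur(cv2.resize(c["image"].astype(np.float32).mean(2),None,fx=10,fy=10,interpolation=cv2.INTER_CUBIC),(0,0),6)
a,b=up(T0),up(T1)
# upper part of lid in top0: cols 250..277 rows 187..200
t=a[1870:2000,2500:2770]
m=cv2.matchTemplate(b[1750:2080,2400:2870],t,cv2.TM_CCOEFF_NORMED); _,v,_,l=cv2.minMaxLoc(m)
d=np.array([l[0]+2400-2500,l[1]+1750-1870])/10; print("px shift",d,v)
p0=np.array([263.5,201]); print("world shift",(back(T1,p0+d,.151)-back(T1,p0,.151))[:2]*1e3)
for nm,c in(("0",T0),("1",T1)):
    g=c["image"].astype(float).mean(2)[176:206,258:270].mean(1); print(nm,g.round(0).astype(int))
E
```

```text
px shift [ 0.4 -1.7] 0.9787525534629822
world shift [ 5.58292298 -1.22666182]
0 [162 161 157 155 162 170 172 173 172 173 173 174 175 171 159 147 144 148
 153 152 153 152 153 153 152 152 153 153 153 153]
1 [174 172 167 166 173 181 183 184 184 185 185 184 179 170 162 161 162 163
 163 163 163 163 162 163 163 163 163 164 165 163]
```

The two views disagree by a few mm because the arm hides parts of the pan and jar. I'll push 5 mm more, which is safely short of centre on every estimate, then back the arm out of view and measure properly.

Request:
play_rows(
  rows=[
    {"slide":[0.0105,0,0.0034],"delta_rot":[0,0,0],"fingers":-1},
    {"slide":[0.0105,0,0.0034],"delta_rot":[0,0,0],"fingers":-1},
    {"slide":[0.0105,0,0.0034],"delta_rot":[0,0,0],"fingers":-1},
    {"slide":[0,0,0],"delta_rot":[0,0,0],"fingers":-1},
  ],
)

```text
time_s: 6.9
tcp_pos: [0.5749, 0.0509, 0.0849]
eef_rot: [-178.8, -18.1, 0.2]
contact_force: [1.0, 0.6, 0.1]
gripper_width: 0.0005
gripper_force: 0.1
```

Request:
play_rows(
  rows=[
    {"slide":[-0.03,0,-0.08],"delta_rot":[0,0,0],"fingers":-1},
    {"slide":[-0.05,0,-0.15],"delta_rot":[0,-0.5,0],"fingers":-1},
    {"slide":[0,0,-0.3],"delta_rot":[0,-0.9,0],"fingers":-1},
    {"slide":[0,0,-0.3],"delta_rot":[0,-0.9,0],"fingers":-1},
    {"slide":[0,-0.35,-0.1],"delta_rot":[0,-0.9,0],"fingers":-1},
    {"slide":[-0.1,-0.35,0],"delta_rot":[0,-0.7,0],"fingers":-1},
    {"slide":[-0.1,-0.35,0],"delta_rot":[0,0,0],"fingers":-1},
    {"slide":[-0.1,-0.35,0],"delta_rot":[0,0,0],"fingers":-1},
  ],
)

```text
time_s: 7.9
tcp_pos: [0.4809, 0.2592, 0.2199]
eef_rot: [-178.8, -0.2, 0.6]
contact_force: [0.6, -0.0, -0.1]
gripper_width: 0.0003
gripper_force: 0.0
```

```bash
cat > avg.py <<'E'
import sys
from plant import r
from ef import *
n=sys.argv[1]; ims=[]
for nm,(a,b,x,y),k in(("scene",(268,308,178,222),10),("top",(246,286,180,224),10)):
    cs=[r.capture(nm) for _ in range(8)]; c=cs[0]; c["avg"]=np.mean([q["image"].astype(float) for q in cs],0); c["image"]=c["avg"].round().astype(np.uint8)
    pickle.dump(c,open(f"{nm}{n}.pkl","wb"))
    im=cv2.convertScaleAbs(cv2.resize(c["avg"][x:y,a:b],None,fx=k,fy=k,interpolation=cv2.INTER_CUBIC),alpha=1.25)
    for i in range(0,b-a,5): cv2.putText(im,str(a+i),(i*k,8),0,.3,(0,0,255),1)
    for i in range(0,y-x,5): cv2.putText(im,str(x+i),(0,i*k+8),0,.3,(0,0,255),1)
    ims.append(im)
cv2.imwrite(f"pics/a{n}.png",np.hstack(ims))
E
python3 avg.py 2
```

```text
(no output)
```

View pics/a2.png

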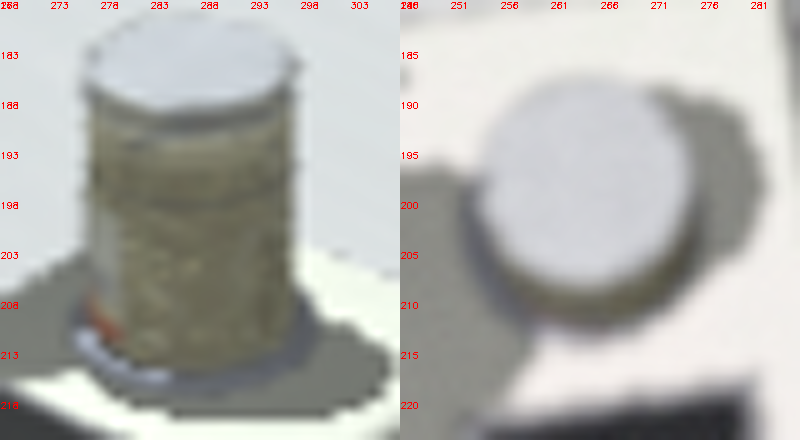

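The scene crop now shows the pan band on both sides of the jar. The pan spans columns 75–318 and the jar 89–293 (zoomed), so the jar sits slightly left. The top crop shows the pan rim at lower left, from (460,210) to (585,343), and the lid spanning 478–690 × 75–288. I'll fit these.

```bash
python3 - <<'E'
from ring import *
S,T=[pickle.load(open(n+"2.pkl","rb")) for n in("scene","top")]
z=lambda P,o:uncrop(P,10,o)
# columns-only estimate in scene
def col(c,u,X): return proj(c,X)[0]
for nm,x in(("pan",[.6215,.0515,.049]),("jar",[.6180,.0505,.08])): print(nm,"proj col/row",proj(S,x)[0].round(2),proj(T,x)[0].round(2))
ps=z([(75,325),(85,352),(110,375),(150,390),(200,394),(250,385),(290,365),(318,330)],(268,178))
js=z([(110,345),(150,368),(200,374),(250,362),(280,345)],(268,178))
pt=z([(60,210),(65,240),(78,270),(97,300),(120,322),(150,337),(187,343)],(246,180))
jt=z([(110,290),(140,315),(187,322),(230,308),(265,280)],(246,180))
for nm,c,p,j in(("S",S,ps,js),("T",T,pt,jt)):
    a,e=fitc(c,p,.046,.042); b,g=fitc(c,j,.054,.034); print(nm,"pan",a.round(4),e.round(1),"jar",b.round(4),g.round(1),"d",(b-a).round(4))
lt=z([(78,182),(290,182),(184,75),(184,288),(109,107),(259,107),(109,257),(259,257)],(246,180)); b,g=fitc(T,lt,.151,.0345); print("T lid",b,g.round(1))
ls=z([(85,70),(300,65),(195,15)],(268,178)); b,g=fitc(S,ls,.151,.0345); print("S lid",b,g.round(1))
# B-R profiles
for nm,c,rows in(("S",S,(209,211)),("T",T,(200,203,206))):
    d=c["avg"][:,:,0]-c["avg"][:,:,2]
    for v in rows:
        a=(270,306) if nm=="S" else (248,282)
        print(nm,v,a[0],d[v,a[0]:a[1]].round(0).astype(int),c["avg"][v,a[0]:a[1]].mean(1).round(0).astype(int))
for u in(258,262,264,266): print("T col",u,"from 200",(T["avg"][200:220,u,0]-T["avg"][200:220,u,2]).round(0).astype(int),T["avg"][200:220,u].mean(1).round(0).astype(int))
E
```

```text
pan proj col/row [287.64 210.4 ] [264.55 203.13]
jar proj col/row [286.92 202.73] [264.43 202.3 ]
S pan [0.6242 0.0572] [-1.3 -1.9 -0.3  1.   1.2 -0.3 -2.  -1.2] jar [0.6181 0.0512] [-2.1  0.3  1.4 -0.4 -0.7] d [-0.0061 -0.0059]
T pan [0.6276 0.0526] [ 1.6  0.2 -1.1 -0.8 -0.1  0.3  0.6] jar [0.6248 0.0538] [-0.4  0.7  0.1 -0.6  0.2] d [-0.0028  0.0012]
T lid [0.61852854 0.04891915] [-0.4 -0.4  0.6  0.4  0.1 -0.2 -0.1  0.2]
S lid [0.61628483 0.04790856] [-0.1 -0.1 -0. ]
S 209 270 [ -2  -1  -1  -1   0   4  -5 -27 -28 -18 -14 -16 -17 -17 -16 -14 -14 -16
 -15 -15 -15 -15 -14 -14 -14 -13 -11  -1   6   2  -3  -5  -5  -5  -5  -5] [ 96  96  96  96  91  79  76  81  95 101  91  80  82  85  83  84  83  79
  78  80  81  80  78  74  69  74  79  74  74 111 170 197 196 197 197 197]
S 211 270 [ -2  -2  -2  -2   0   9  15   4 -31 -34 -23 -15 -14 -15 -16 -16 -15 -17
 -17 -16 -15 -15 -14 -13 -14 -11  -5   3   6   4  -1  -2  -2  -3  -3  -4] [ 98  97  97  97  91 106 134 116  75  76  81  85  94  97  88  81  81  87
  85  82  82  78  82  82  74  75  74  74  74  78  88  94  94 109 160 197]
T 200 248 [-4 -5 -
[... 796 characters left out ...]
 [ 5  6  5  5  4  3  0 -6 -8 -8 -2  0  3  1 -2 -4 -5 -6 -6 -6] [169 169 168 168 167 157 134 102  80  77  78  81  89 100 107 117 138 163
 178 182]
T col 262 from 200 [  6   5   5   5   5   5   5   2  -5 -12 -12  -9  -2   2  -2  -6  -7  -6
  -7  -6] [170 170 169 170 171 171 169 152 121  92  81  81  99 133 161 182 191 193
 191 179]
T col 264 from 200 [  5   5   5   6   5   5   4   2  -3  -9 -10  -9  -4   0  -2  -5  -6  -6
  -6  -5] [169 170 170 170 171 172 169 157 130  96  78  78  87 118 150 177 191 193
 189 170]
T col 266 from 200 [  5   5   5   5   5   4   4   2  -4  -9 -12  -8  -4  -3  -4  -6  -6  -7
  -6  -4] [169 169 169 169 171 171 168 150 119  90  77  78  84 117 156 180 191 193
 188 168]
```

Both views now agree: the jar is about 4.5 mm short in x and 4.3 mm short in y. The pan centre is near (0.6223, 0.0525) in robot coordinates, which matches the housing fit. One more push of about 6 mm along the 43° diagonal should centre it, so I'll reposition behind and to the right of the jar.

Request:
play_rows(
  rows=[
    {"slide":[0.093,0.293,0],"delta_rot":[0,0,0],"fingers":-1},
    {"slide":[0.093,0.293,0],"delta_rot":[0,0,0],"fingers":-1},
    {"slide":[0.093,0.293,0],"delta_rot":[0,0,0],"fingers":-1},
    {"slide":[0.093,0.293,0],"delta_rot":[0,0,0],"fingers":-1},
    {"slide":[0.093,0.293,0],"delta_rot":[0,0,0],"fingers":-1},
    {"slide":[0.093,0.293,0],"delta_rot":[0,0,0],"fingers":-1},
    {"slide":[0,0,0],"delta_rot":[0,0,-0.95],"fingers":-1},
    {"slide":[0,0,0],"delta_rot":[0,0,-0.95],"fingers":-1},
  ],
)

```text
time_s: 9.7
tcp_pos: [0.5686, -0.0063, 0.2142]
eef_rot: [-179.0, -0.4, 9.3]
contact_force: [-0.4, 0.1, 0.2]
gripper_width: 0.0004
gripper_force: 0.0
```

Request:
play_rows(
  rows=[
    {"slide":[0,0,0],"delta_rot":[0,0,-0.95],"fingers":-1},
    {"slide":[0,0,0],"delta_rot":[0,0,-0.95],"fingers":-1},
    {"slide":[0,0,0],"delta_rot":[0,0,-0.95],"fingers":-1},
    {"slide":[0,0,0],"delta_rot":[0,0,-0.95],"fingers":-1},
    {"slide":[0,0,0],"delta_rot":[0,0,-0.95],"fingers":-1},
    {"slide":[0,0,0],"delta_rot":[0,0,-0.95],"fingers":-1},
    {"slide":[0,0,0],"delta_rot":[0,0,-0.95],"fingers":-1},
    {"slide":[0,0,0],"delta_rot":[0,0,-0.8],"fingers":-1},
  ],
)

```text
time_s: 10.7
tcp_pos: [0.5686, -0.0054, 0.2144]
eef_rot: [-179.4, -0.9, 43.6]
contact_force: [-0.1, 1.0, 0.4]
gripper_width: 0.0003
gripper_force: 0.0
```

Request:
play_rows(
  rows=[
    {"slide":[0,0,0],"delta_rot":[0,0.98,0],"fingers":-1},
    {"slide":[0,0,0],"delta_rot":[0,0.98,0],"fingers":-1},
    {"slide":[0,0,0],"delta_rot":[0,0.98,0],"fingers":-1},
    {"slide":[0,0,0],"delta_rot":[0,0.98,0],"fingers":-1},
    {"slide":[0,0,0],"delta_rot":[0,0,0],"fingers":-1},
  ],
)

```text
time_s: 11.32
tcp_pos: [0.568, -0.0062, 0.2148]
eef_rot: [-179.3, -18.9, 43.1]
contact_force: [-0.8, -0.8, -0.2]
gripper_width: 0.0002
gripper_force: 0.0
```

Request:
play_rows(
  rows=[
    {"slide":[-0.07,-0.0097,0.205],"delta_rot":[0,0,0],"fingers":-1},
    {"slide":[-0.07,-0.0097,0.205],"delta_rot":[0,0,0],"fingers":-1},
    {"slide":[-0.07,-0.0097,0.205],"delta_rot":[0,0,0],"fingers":-1},
    {"slide":[-0.07,-0.0097,0.205],"delta_rot":[0,0,0],"fingers":-1},
    {"slide":[0,0,0],"delta_rot":[0,0,0],"fingers":-1},
  ],
)

```text
time_s: 11.95
tcp_pos: [0.5622, 0.0, 0.082]
eef_rot: [-179.1, -18.6, 43.2]
contact_force: [0.8, 0.3, 0.3]
gripper_width: 0.0
gripper_force: 0.0
```

Request:
play_rows(
  rows=[
    {"slide":[0.042,0.0045,0.0107],"delta_rot":[0,0,0],"fingers":-1},
    {"slide":[0.042,0.0045,0.0107],"delta_rot":[0,0,0],"fingers":-1},
    {"slide":[0.042,0.0045,0.0107],"delta_rot":[0,0,0],"fingers":-1},
    {"slide":[0.042,0.0045,0.0107],"delta_rot":[0,0,0],"fingers":-1},
    {"slide":[0,0,0],"delta_rot":[0,0,0],"fingers":-1},
  ],
)

```text
time_s: 12.58
tcp_pos: [0.5848, 0.0162, 0.0869]
eef_rot: [-179.3, -18.9, 43.3]
contact_force: [-0.5, 0.5, 1.3]
gripper_width: 0.0003
gripper_force: 0.0
```

Request:
play_rows(
  rows=[
    {"slide":[0.0082,0,0.0063],"delta_rot":[0,0,0],"fingers":-1},
    {"slide":[0.0082,0,0.0063],"delta_rot":[0,0,0],"fingers":-1},
    {"slide":[0.0082,0,0.0063],"delta_rot":[0,0,0],"fingers":-1},
    {"slide":[0.0082,0,0.0063],"delta_rot":[0,0,0],"fingers":-1},
    {"slide":[0.0082,0,0.0063],"delta_rot":[0,0,0],"fingers":-1},
    {"slide":[0.0082,0,0.0063],"delta_rot":[0,0,0],"fingers":-1},
    {"slide":[0,0,0],"delta_rot":[0,0,0],"fingers":-1},
  ],
)

```text
time_s: 13.45
tcp_pos: [0.5907, 0.022, 0.0835]
eef_rot: [-179.3, -18.9, 43.2]
contact_force: [0.3, 0.3, 0.4]
gripper_width: 0.0002
gripper_force: 0.1
```

Request:
play_rows(
  rows=[
    {"slide":[-0.08,0,-0.03],"delta_rot":[0,0,0],"fingers":-1},
    {"slide":[0,0,-0.25],"delta_rot":[0,-0.98,0],"fingers":-1},
    {"slide":[0,0,-0.25],"delta_rot":[0,-0.98,0],"fingers":-1},
    {"slide":[0,0,-0.25],"delta_rot":[0,-0.98,0],"fingers":-1},
    {"slide":[0,0,-0.25],"delta_rot":[0,-0.98,0],"fingers":-1},
    {"slide":[-0.2,-0.1,0],"delta_rot":[0,0,0],"fingers":-1},
    {"slide":[-0.1,-0.35,0],"delta_rot":[0,0,0],"fingers":-1},
    {"slide":[0.2,-0.3,0],"delta_rot":[0,0,0],"fingers":-1},
  ],
)

```text
time_s: 14.45
tcp_pos: [0.4687, 0.0604, 0.2314]
eef_rot: [-179.3, -1.0, 43.3]
contact_force: [2.5, 0.4, 0.8]
gripper_width: 0.0003
gripper_force: 0.0
```

Request:
play_rows(
  rows=[
    {"slide":[0.2,-0.3,0],"delta_rot":[0,0,0],"fingers":-1},
    {"slide":[0.2,-0.3,0],"delta_rot":[0,0,0],"fingers":-1},
    {"slide":[0.2,-0.3,0],"delta_rot":[0,0,0],"fingers":-1},
    {"slide":[0.2,-0.3,0],"delta_rot":[0,0,0],"fingers":-1},
  ],
)

```text
time_s: 14.95
tcp_pos: [0.4339, 0.2758, 0.2353]
eef_rot: [-179.3, -1.0, 43.4]
contact_force: [1.4, 0.1, -0.4]
gripper_width: 0.0004
gripper_force: 0.0
```

```bash
python3 avg.py 3; python3 - <<'E'
from ring import *
S,T=[pickle.load(open(n+"3.pkl","rb")) for n in("scene","top")]
for nm,c,rows,a in(("S",S,(207,208,209,210,211),(270,306)),("T",T,(196,198,200,202),(248,282))):
    d=c["avg"][:,:,0]-c["avg"][:,:,2]
    for v in rows: print(nm,v,a[0],d[v,a[0]:a[1]].round(0).astype(int).tolist(),c["avg"][v,a[0]:a[1]].mean(1).round(0).astype(int).tolist())
for u in(258,260,262,264,266,268,270): print("T col",u,"from 204",(T["avg"][204:220,u,0]-T["avg"][204:220,u,2]).round(0).astype(int).tolist(),T["avg"][204:220,u].mean(1).round(0).astype(int).tolist())
E
```

```text
S 207 270 [-2, -4, -4, -4, -4, -1, -2, -19, -11, -8, -12, -16, -16, -16, -16, -14, -15, -16, -15, -15, -15, -14, -14, -14, -12, -13, -14, -5, 1, -3, -5, -5, -5, -4, -4, -4] [161, 199, 199, 199, 199, 192, 154, 96, 100, 104, 96, 83, 83, 85, 87, 88, 85, 79, 79, 78, 79, 82, 83, 77, 70, 73, 79, 85, 120, 170, 195, 195, 195, 194, 193, 193]
S 208 270 [-2, -3, -4, -4, -2, 6, 6, -21, -24, -17, -14, -16, -16, -16, -16, -14, -15, -16, -15, -15, -14, -14, -14, -13, -12, -13, -13, -3, 5, -1, -4, -4, -4, -4, -4, -4] [113, 162, 197, 200, 196, 177, 139, 100, 96, 103, 94, 81, 82, 84, 83, 86, 85, 78, 78, 78, 81, 83, 78, 75, 70, 73, 78, 75, 82, 145, 195, 195, 196, 196, 196, 195]
S 209 270 [-2, -2, -3, -4, 1, 13, 8, -23, -37, -28, -19, -16, -16, -16, -16, -15, -14, -15, -15, -15, -14, -14, -14, -12, -12, -13, -12, -2, 7, 3, -2, -4, -4, -5, -6, -5] [97, 123, 173, 200, 187, 158, 134, 95, 82, 91, 90, 80, 79, 82, 84, 82, 83, 81, 80, 81, 81, 80, 80, 80, 71, 77, 81, 72, 74, 95, 122, 159, 196, 196, 197, 197]
S 210 270 [-2, -3, -3, -4, 1, 14, 17, 4, -33, -38, -24, -15, -14, -15, -16, -15, -15, -16, -15, -14, -14
[... 2121 characters left out ...]
157, 128, 94, 76, 74, 91, 122, 145, 163, 179, 188, 191, 189, 178]
T col 264 from 204 [5, 4, 1, -3, -10, -10, -10, -7, 2, 6, 1, -4, -6, -7, -6, -5] [169, 169, 156, 125, 93, 74, 74, 81, 111, 136, 155, 175, 188, 191, 187, 168]
T col 266 from 204 [6, 5, 1, -4, -12, -15, -11, -3, 5, 6, 0, -6, -6, -7, -6, -4] [167, 159, 137, 107, 83, 69, 69, 83, 114, 140, 160, 179, 189, 191, 187, 166]
T col 268 from 204 [4, 4, -2, -8, -14, -14, -6, 6, 8, 4, -4, -6, -7, -7, -6, -4] [156, 139, 113, 86, 70, 72, 82, 108, 132, 149, 172, 187, 191, 188, 176, 148]
T col 270 from 204 [0, -4, -11, -12, -10, -1, 7, 10, 4, -3, -6, -6, -7, -6, -5, -2] [131, 105, 78, 63, 65, 84, 113, 135, 151, 167, 181, 190, 191, 186, 168, 136]
```

View pics/a3.png

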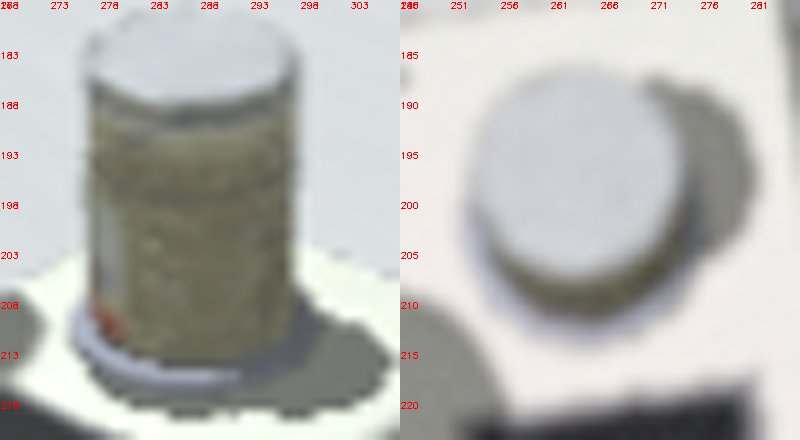

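The new picture shows an even pan ring. In the top view the pan edge and the jar base are both symmetric about column 264. In the scene view both are centred on column 286.7–286.9. I'll check the margin along x against the model.

```bash
python3 - <<'E'
from ring import *
T=pickle.load(open("top3.pkl","rb")); S=pickle.load(open("scene3.pkl","rb"))
cols=[258,260,262,264,266,268,270]
P=np.c_[cols,[212.7,213.7,214,214.2,214,213.5,212.6]]; J=np.c_[cols,[208.85,210.55,211.1,211.45,211,210.25,208.8]]
for zp in(.046,.049,.052):
  for zj,rj in((.052,.034),(.054,.0335)):
    a,e=fitc(T,P,zp,.042); b,f=fitc(T,J,zj,rj); print(zp,zj,a.round(4),b.round(4),"d mm",((b-a)*1e3).round(1),e.round(1),f.round(1))
lt=uncrop([(76,170),(283,165),(180,65),(180,278)],10,(246,180)); print("T lid",fitc(T,lt,.151,.0345))
a,b=np.cos(.152),np.sin(.152)
kt=[]
for n,c in(("T",T),("S",S)):
    pass
K=pickle.load(open("top0.pkl","rb")); print("key T",back(K,uncrop((265,454),7,(232,174)),.056), "key S",back(pickle.load(open("scene0.pkl","rb")),uncrop((208,385),8,(235,177)),.058))
print("key from pan",.6223-.128*a,.0525-.128*b)
from plant import r; s=r.get_state(); print(s["joints"].round(1),s["tcp_pos"].round(4))
E
```

```text
0.046 0.052 [0.6258 0.0537] [0.627  0.0538] d mm [1.2 0.1] [-0.1  0.4 -0.2  0.  -0.   0.   0. ] [-1.5  0.2  0.2  0.9  0.2 -0.1 -0.8]
0.046 0.054 [0.6258 0.0537] [0.6261 0.0537] d mm [ 0.3 -0.1] [-0.1  0.4 -0.2  0.  -0.   0.   0. ] [-1.4  0.3  0.2  0.8  0.1 -0.1 -0.7]
0.049 0.052 [0.6252 0.0536] [0.627  0.0538] d mm [1.8 0.2] [-0.1  0.4 -0.2  0.  -0.   0.   0. ] [-1.5  0.2  0.2  0.9  0.2 -0.1 -0.8]
0.049 0.054 [0.6252 0.0536] [0.6261 0.0537] d mm [0.9 0.1] [-0.1  0.4 -0.2  0.  -0.   0.   0. ] [-1.4  0.3  0.2  0.8  0.1 -0.1 -0.7]
0.052 0.052 [0.6247 0.0534] [0.627  0.0538] d mm [2.3 0.3] [-0.1  0.4 -0.2  0.  -0.   0.   0. ] [-1.5  0.2  0.2  0.9  0.2 -0.1 -0.8]
0.052 0.054 [0.6247 0.0534] [0.6261 0.0537] d mm [1.4 0.2] [-0.1  0.4 -0.2  0.  -0.   0.   0. ] [-1.4  0.3  0.2  0.8  0.1 -0.1 -0.7]
T lid (array([0.62187024, 0.05037227]), array([-1.14440084, -1.16101904,  0.58744679,  0.50482453]))
key T [0.49955168 0.03360558 0.056     ] key S [0.49194036 0.02856383 0.058     ]
key from pan 0.49577581128590725 0.03311883207232706
[ 53.8   4.5 -18.9  -0.5 -65.6  79.8] [0.4349 0.2746 0.2351]
```

The jar is centred to about 1 mm. Next is the key at (0.496, 0.033). I'll turn the gripper back to yaw 0 so that its body stays clear of the jar.

Request:
play_rows(
  rows=[
    {"slide":[0,0,0],"delta_rot":[0,0,0.95],"fingers":-1},
    {"slide":[0,0,0],"delta_rot":[0,0,0.95],"fingers":-1},
    {"slide":[0,0,0],"delta_rot":[0,0,0.95],"fingers":-1},
    {"slide":[0,0,0],"delta_rot":[0,0,0.95],"fingers":-1},
    {"slide":[0,0,0],"delta_rot":[0,0,0.95],"fingers":-1},
    {"slide":[0,0,0],"delta_rot":[0,0,0.95],"fingers":-1},
    {"slide":[0,0,0],"delta_rot":[0,0,0.95],"fingers":-1},
    {"slide":[0,0,0],"delta_rot":[0,0,0.95],"fingers":-1},
  ],
)

```text
time_s: 16.75
tcp_pos: [0.4348, 0.2748, 0.235]
eef_rot: [-178.9, -0.4, 8.5]
contact_force: [-0.6, -0.5, 0.4]
gripper_width: 0.0003
gripper_force: 0.0
```

Request:
play_rows(
  rows=[
    {"slide":[0,0,0],"delta_rot":[0,0,0.95],"fingers":-1},
    {"slide":[0,0,0],"delta_rot":[0,0,0.92],"fingers":-1},
    {"slide":[0.08,0.32,0],"delta_rot":[0,0,0],"fingers":-1},
    {"slide":[0.08,0.32,0],"delta_rot":[0,0,0],"fingers":-1},
    {"slide":[0.08,0.32,0],"delta_rot":[0,0,0],"fingers":-1},
    {"slide":[0.08,0.32,0],"delta_rot":[0,0,0],"fingers":-1},
    {"slide":[0.08,0.32,0],"delta_rot":[0,0,0],"fingers":-1},
    {"slide":[0,0,0],"delta_rot":[0,0,0],"fingers":-1},
  ],
)

```text
time_s: 17.75
tcp_pos: [0.4952, 0.0322, 0.2305]
eef_rot: [-178.9, -0.2, -0.2]
contact_force: [-0.4, 0.1, -0.3]
gripper_width: 0.0
gripper_force: 0.0
```

Request:
play_rows(
  rows=[
    {"slide":[0.004,-0.005,0],"delta_rot":[-0.24,0,0],"fingers":-1},
    {"slide":[0,0,0.24],"delta_rot":[0,0,0],"fingers":-1},
    {"slide":[0,0,0.24],"delta_rot":[0,0,0],"fingers":-1},
    {"slide":[0,0,0.24],"delta_rot":[0,0,0],"fingers":-1},
    {"slide":[0,0,0.24],"delta_rot":[0,0,0],"fingers":-1},
    {"slide":[0,0,0.08],"delta_rot":[0,0,0],"fingers":-1},
    {"slide":[0,0,0],"delta_rot":[0,0,0],"fingers":-1},
  ],
)

```text
time_s: 18.62
tcp_pos: [0.4961, 0.0364, 0.0746]
eef_rot: [180.0, -0.2, 0.1]
contact_force: [-0.1, 0.9, -0.3]
gripper_width: 0.0007
gripper_force: 0.0
```

Request:
play_rows(
  rows=[
    {"slide":[0,0.027,0],"delta_rot":[0,0,0],"fingers":-1},
    {"slide":[0,0,0.06],"delta_rot":[0,0,0],"fingers":-1},
    {"slide":[0,0,0.04],"delta_rot":[0,0,0],"fingers":-1},
    {"slide":[0,0,0.013],"delta_rot":[0,0,0],"fingers":-1},
    {"slide":[0,0,0.013],"delta_rot":[0,0,0],"fingers":-1},
    {"slide":[0,0,0],"delta_rot":[0,0,0],"fingers":-1},
  ],
)

```text
time_s: 19.38
tcp_pos: [0.496, 0.0314, 0.0557]
eef_rot: [180.0, -0.2, 0.0]
contact_force: [-1.1, -0.5, 1.4]
gripper_width: 0.0008
gripper_force: 1.0
```

Request:
play_rows(
  rows=[
    {"slide":[0,0,0.008],"delta_rot":[0,0,0],"fingers":-1},
    {"slide":[0,0,0.006],"delta_rot":[0,0,0],"fingers":-1},
    {"slide":[0,0,0.004],"delta_rot":[0,0,0],"fingers":-1},
    {"slide":[0,0,0],"delta_rot":[0,0,0],"fingers":-1},
  ],
)

```text
time_s: 19.88
tcp_pos: [0.4963, 0.0315, 0.0541]
eef_rot: [180.0, -0.3, 0.1]
contact_force: [-4.9, -1.6, 14.3]
gripper_width: 0.0001
gripper_force: 7.0
```

The upward force is 14 N at z = 0.054, so the key is against its stop and fully down. I'll release it and lift clear.

Request:
play_rows(
  rows=[
    {"slide":[0,0,-0.03],"delta_rot":[0,0,0],"fingers":-1},
    {"slide":[0,0,-0.06],"delta_rot":[0,0,0],"fingers":-1},
    {"slide":[0,0,-0.25],"delta_rot":[0,0,0],"fingers":-1},
    {"slide":[0,0,-0.3],"delta_rot":[0,0,0],"fingers":-1},
    {"slide":[0,0,-0.3],"delta_rot":[0,0,0],"fingers":-1},
    {"slide":[0,-0.3,0],"delta_rot":[0,0,0],"fingers":-1},
    {"slide":[-0.1,-0.35,0],"delta_rot":[0,0,0],"fingers":-1},
    {"slide":[-0.1,-0.35,0],"delta_rot":[0,0,0],"fingers":-1},
  ],
)

```text
time_s: 20.88
tcp_pos: [0.4653, 0.1831, 0.1946]
eef_rot: [-179.9, -0.3, -0.0]
contact_force: [1.4, 1.0, 0.9]
gripper_width: 0.0005
gripper_force: 0.0
```

Request:
play_rows(
  rows=[
    {"slide":[-0.1,-0.35,0],"delta_rot":[0,0,0],"fingers":-1},
    {"slide":[-0.1,-0.3,0],"delta_rot":[0,0,0],"fingers":-1},
    {"slide":[0,0,0],"delta_rot":[0,0,0],"fingers":-1},
  ],
)

```text
time_s: 21.25
tcp_pos: [0.4348, 0.2819, 0.1942]
eef_rot: [-180.0, -0.3, 0.2]
contact_force: [-0.2, -0.3, -0.3]
gripper_width: 0.0008
gripper_force: 0.0
```

```bash
python3 avg.py 4; python3 - <<'E'
from ef import *
from plant import r
for n in("scene","top"):
    a,b,z=[pickle.load(open(n+k+".pkl","rb")) for k in "340"]
    x,y=((268,300),(178,214)) if n=="scene" else ((250,278),(184,216))
    f=lambda c:cv2.GaussianBlur(c["avg"].mean(2),(0,0),1)[y[0]:y[1],x[0]:x[1]]
    print(n,"max jar-region change 3->4",np.abs(f(a)-f(b)).max().round(1),cv2.phaseCorrelate(f(a),f(b)))
    d=np.abs(b["avg"]-z["image"].astype(float)).mean(2); m=cv2.GaussianBlur(d,(0,0),1.5)>14
    k,l,st,_=cv2.connectedComponentsWithStats(m.astype(np.uint8)); print([s.tolist() for s in st[1:] if s[4]>15])
s=r.get_state(); print(s["time_s"],s["tcp_pos"].round(3))
E
```

```text
scene max jar-region change 3->4 103.3 ((-0.10716062425864692, -0.020986679271917552), 0.6612865144926314)
[[0, 0, 221, 242, 18558], [65, 129, 21, 21, 203], [272, 183, 37, 40, 726], [216, 184, 21, 12, 192], [115, 189, 47, 27, 760], [6, 194, 37, 91, 552], [171, 205, 98, 110, 3921], [48, 212, 82, 56, 1409], [131, 228, 6, 11, 25], [0, 243, 13, 30, 224], [0, 251, 66, 77, 1883], [123, 263, 42, 35, 822], [75, 303, 8, 4, 28], [35, 312, 84, 77, 2572], [145, 312, 58, 35, 798], [222, 389, 49, 31, 539]]
top max jar-region change 3->4 78.2 ((-0.09085694380173592, 0.20069120176811062), 0.9805413113362513)
[[507, 148, 6, 5, 17], [391, 151, 6, 5, 19], [296, 164, 5, 4, 16], [251, 186, 35, 34, 756], [140, 201, 8, 7, 20], [65, 207, 5, 7, 16], [221, 206, 5, 5, 17], [0, 208, 333, 212, 31350], [91, 228, 7, 4, 24], [420, 233, 5, 6, 19], [250, 252, 6, 7, 18], [282, 257, 6, 7, 27], [322, 263, 6, 4, 17], [387, 262, 7, 5, 17], [396, 265, 4, 7, 19], [64, 266, 8, 9, 24], [293, 277, 4, 6, 19], [309, 343, 18, 34, 433], [294, 400, 5, 5, 20]]
22.05 [0.436 0.279 0.194]
```

View pics/a4.png

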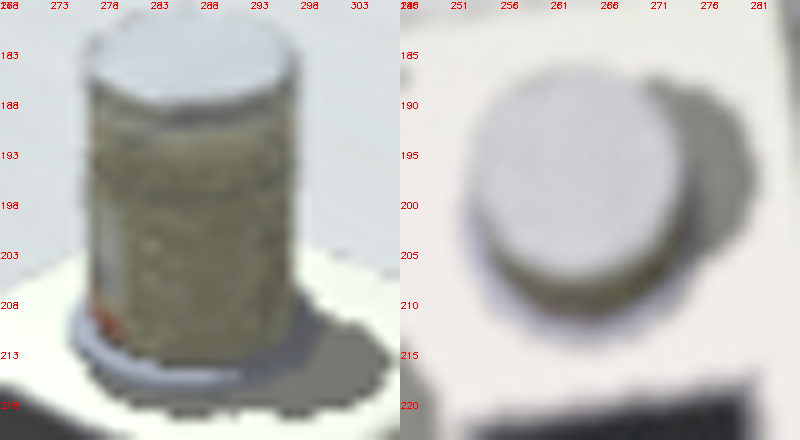

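The final picture shows the jar upright in the same place, with an even pan ring round its base: scene rows 208–217, top columns 252–277. The only changes between pictures come from the arm's shadow. I'm handing in the job.

```bash
python3 -c "
from plant import r
print(r.close_job())"
```

```text
the job is handed in; nothing more can be done
None
```

The jar stands upright in the middle of the pan, to within about 1 mm by both cameras; I then pressed the key to its stop, let it go, and handed in the job at about 22 s.

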